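# Fetch a mandarin from under the shelf with a reacher

## Robot

A 6-joint arm with a two-finger parallel gripper is mounted at the origin on a cart in front of the work surface, level with it; the furniture and walls round the work are solid. World frame = base frame: x ahead of the robot, y to its left, z up, the work surface at z = 0. Lengths are in m, angles in rad, forces in N, time in s.
With the tool pointing down it reaches from about 0.35 to 0.775 m from the base axis. Payload 5.5 kg.
Tool frame: the origin (TCP) lies between the finger pads; the fingertips stand 11 mm ahead of it and the grasp point (between the pads) lies 8 mm behind it (tips_ahead is the distance from the TCP to the fingertips, in m); z points along the fingers, y is the line along which they close (so a half turn about z gives the same grasp; the last joint's range is limited). The gripper opens to 85 mm and grips with 20 to 120 N. Pads are 22 mm wide; open, the fingers measure 114 mm over their backs; the gripper's body (76 mm by 85 mm) begins 54 mm behind the grasp point. The pads swing forward as they close: fully open they stand 13 mm farther back than shut.
Start: joints at [1.056, 0.313, 0.046, 1.304, 0, 1.431], TCP at [0.211, 0.535, 0.242] pointing down, gripper open.
Joint ranges: [-2.76, 2.76], [-0.86, 1.69], [-1.03, 1.26], [-2.2, 2.34], [-1.47, 1.5], [-3.14, 3.14]. Speed limits (rad/s): [2.57, 2.57, 3.14, 3.14, 3.14, 3.14].

## Interface

Orientations are given as a unit quaternion [w, x, y, z].
In Python, from workcell import * gives the robot as it stands. The module is installed in compiled form; this text tells all that it offers.
- The arm moves only by the tool jog_arm, never from a script. Its argument "moves" is a list of rows, each an object with "fingers": the closure, from 0 (fully open) to 1 (shut); "slide": the shift along the tool's x, y, z in mm, a list of three; "angular": the turn, a rotation vector about the tool's x, y, z in degrees, a list of three. A call has 1 to 10 rows; each row is the pose to reach, as a shift and turn from the pose commanded when the call began, along the tool's axes at that moment; what a row does not reach only later rows make up. A row lasts 1/12 s, in which the tool goes at most 41.7 mm and 7.16 degrees, less where a joint would pass 70% of its speed; a pose out of reach is approached as far as the arm can. A call with a gripper value outside its range is refused whole. The fingers move at their own pace and stop on an object; "squeeze" is the grip in N (left out, the last holds). Time passes only in rows, so rows that repeat a pose let the fingers close. It gives the time, the measured TCP pose, the force, the opening and the grip force at its end, in the units of the state.
- get_state(): the state, without advancing time (a new reading comes with each control period).
- read_camera(name): name is "side" or "top" or "wrist"; returns a dict with "color" (384x512x3 uint8, red, green, blue), "fovy" (degrees; the focal length in pixels is half the picture's height over the tangent of half this angle, whatever the lens; pixels are square), "cx", "cy" (the principal point, pixels), "world_from_camera" (4x4, takes a point from camera to world coordinates); the wrist camera has in their place "tool_from_camera" (4x4, takes a point from camera to tool coordinates, whose origin is the TCP and whose axes are the flange's). Camera axes: x right, y down, z forward; pixel columns grow to the right and rows downward; lengths in m; the calibration is good to about 2 mm. A picture is of the moment at which its call begins: read the wrist's pose just before it. There is no depth.
- hand_in(): hands the job in; it is judged then, once.
Trained networks look in a picture, given as the dict that the camera call returned (one of the last four; its "shot" number tells which), for a name from the list of things; names that differ only in an ending like _2 or _b are one class to them, and where a whole thing is asked for, a point or a joint stands for the part that bears it (a point fixed in the world has none). Each returns a list of dicts, best first, with "p" (0 to 1); they miss things now and then, are a little off and sometimes report something else, mostly with a low value. They report only what shows in the picture. A call takes as long as a camera call. They do not tell look-alikes from the thing itself.
- look_for(target, picture): "point" ([column, row] in pixels, amid what is visible of it).
- tip_of(target, picture): "point" ([column, row] in pixels: a listed point, or the origin of a listed thing).
The state is a dict: "clock": time; "joint_pos": joint angles; "qvel": joint speeds; "tau": joint torques, N m; "tcp_pos": TCP position; "orientation": TCP orientation; "wrist_force": force on the tool from outside, world axes, zero at the start; "ft_torque": the same for the moment, N m; "finger_gap": finger opening in m; "grip_force": force on a finger pad.
Only numpy, scipy, OpenCV 4.12 (cv2) and the standard library are available. Lean on these libraries where they do the work, as an engineer would, in place of code of your own. Each camera call takes 0.05 s, during which the arm holds its last target. There are 200 camera calls.

## Task

A mandarin has rolled under the low wire shelf at the back of the worktop. Take the reacher by its handle, slide its jaws in round the fruit, squeeze the trigger only just enough to hold the mandarin lightly, without bruising it, and draw it out in the jaws until it is wholly in front of the shelf; then let go, so that the mandarin lies loose and at rest on the worktop and the reacher lies flat. Touch the mandarin with nothing but the reacher, do not push hard on the shelf, and leave the other things where they are.

Things in the scene. Friction and masses are not known exactly. Their poses are not given: they have to be found in the camera images.
- mandarin: the mandarin, a soft fruit about 61 mm across and 50 mm high, 80 g, lying under the shelf to the left or right of a roll of tape; origin under its middle, on the worktop. A grip of 2 to 4 N from each jaw holds it well; more than 5 N from each bruises it.
- mandarin_center (a point): centre of the mandarin (25 mm above the worktop as it lies at the start)
- shelf: low wire shelf of bare steel, fixed, 400 mm wide (y), 220 mm deep (x), top wires at 80 mm, free height below them 74 mm, open in front between two corner legs of 8 mm wire; origin on the worktop under the middle of its front edge, x to the back, y to the left, z up. Negative x in this frame is in front of the shelf.
- reacher: hand reacher lying on flat skids, 230 mm long, 0.35 kg: black shoe (90 x 70 mm, 20 mm high, round the origin) with two upright grey grip plates, short shaft, nose block (front at x = 120 mm), two open jaws (tips at x = 190 mm, up to 65 mm off the middle line). Origin on the underside below the handle's middle, x along it to the jaws, y to its left, z up. It slides easily on the worktop; a light hold may not lift it.
- reacher_grip (a point): middle between the handle's two grip plates, 50 mm above the underside. They are 50 mm long (x), stand from 20 to 72 mm above the underside and measure 60 mm over their outer faces (y) when open. The one at -y is the trigger, the one at +y is fixed: pinching them together across y squeezes the trigger.
- reacher_mouth (a point): middle of the mouth between the two jaw pads, 24 mm above the underside, 162 mm ahead of the handle's middle (x); the fruit's centre belongs here. Pads 40 mm long, 32 mm high; with the trigger open they stand 75 to 93 mm apart: set screws set each in or out by up to 4.5 mm, differently every time and not measured.
- trigger (a joint): trigger travel, m: 0 open (sprung: 3.5 N to start, 4.5 N at 0.016), 0.028 full. Each pad closes 0.7 mm per mm of trigger and is sprung at about 3 N/mm: once both bear on the fruit the pinch force on the plates climbs about 3 N per mm, 0.7 N for each N that the jaws together press with. Before that it creeps up by a few N as the reacher rubs on the worktop.
- tape_roll: roll of tape lying under the shelf beside the mandarin, 98 mm across, 25 mm high; origin under its middle; stays there
- spice_a: spice jar with a red cap on the shelf, 45 mm across, 106 mm high; origin under its middle; stays there
- spice_b: spice jar with a dark cap on the shelf, 44 mm across, 105 mm high; origin under its middle; stays there
- jam_jar: jam jar on the shelf, 65 mm across, 94 mm high; origin under its middle; stays there
- mug: white mug standing on the right of the worktop, 84 mm across, 91 mm high; origin under its middle; stays there
Mind the look-alikes: they are no part of the job. What is shaped like the mandarin but blue or turquoise is not meant.

How it is judged:
On the way, in this order (a step that is already met when the one before it is completed fails the run):
1. the mandarin, still under the shelf, is gripped between the reacher's jaws with the trigger squeezed (jaws together press 3 N or more) (contact force between reacher and mandarin above 3 N and value of joint trigger above 0.005 m and x of mandarin_center in the frame of shelf above 0.02 m and x of mandarin_center in the frame of reacher between 0.13 and 0.19 m and y of mandarin_center in the frame of reacher between -0.02 and 0.02 m), for 0.3 s.
2. the mandarin, still gripped in the jaws, is wholly in front of the shelf (its centre 33 mm or more before the front edge) (contact force between reacher and mandarin above 2 N and x of mandarin_center in the frame of shelf below -0.033 m), for 0.2 s.
At the end, for the whole second after the job is handed in: The mandarin rests on the worktop with its centre at least 33 mm in front of the shelf's front edge, no longer gripped (reacher presses it with under 1 N), and the reacher lies flat and still on the worktop (tilt under 0.1 rad) (x of mandarin_center in the frame of shelf below -0.033 m and height (world z) of mandarin_center between 0.015 and 0.04 m and linear speed of each of mandarin, reacher below 0.02 m/s and contact force between reacher and mandarin below 1 N and angle between reacher's own z axis and vertical below 0.1 rad and height (world z) of reacher between -0.006 and 0.006 m); the robot touches nothing.
It fails at once if the mandarin is bruised: the reacher presses it with more than 10 N in all (5 N from each jaw) (contact force between reacher and mandarin above 10 N).
It fails at once if the mandarin is touched by the robot itself (contact force between any of the fingers, the arm and mandarin above 0.3 N).
It fails at once if the shelf is pushed with more than 15 N (contact force between any of the arm, the fingers, reacher and shelf above 15 N).
It fails at once if the tape roll, a jar or the mug is moved by more than 30 mm (distance of any of tape_roll, spice_a, spice_b, jam_jar, mug from where it was at the start of the episode above 0.03 m).
It also fails if it takes over 72 s, if anything falls off the work surface, if the arm or the gripper's body presses on something with over 40 N, if the wrist force passes 120 N, or if a joint passes its speed limit or range.

## Working session

There is one attempt and no reset: what is moved stays moved. The work goes in short steps, Python scripts to look and compute and a tool call to move; the robot and the scene stay as the last step left them, time stands still between calls to the robot, and variables do not carry over. Pictures are saved under pics/ and viewed, at most 10 in all, crops included, and the job is handed in when it is done.

Besides the shell and the picture viewer there is one more tool, called after "Call:" by a JSON object that holds its "api" and its "payload", one argument or row to a line. jog_arm: Moves the arm, as the interface text tells. Its arguments: {"type":"object","properties":{"moves":{"type":"array","items":{"type":"object","properties":{"fingers":{"type":"number"},"slide":{"type":"array","items":{"type":"number"}},"angular":{"type":"array","items":{"type":"number"}}}}},"squeeze":{"type":"number"}},"required":["moves"]}

```bash
mkdir -p pics
cat > h.py <<'E'
from workcell import *
import numpy as np, cv2
from scipy.spatial.transform import Rotation as R
def Rq(q): return R.from_quat([q[1],q[2],q[3],q[0]])
def cam(pic,st=None):
    T=pic.get("world_from_camera")
    if T is None:
        W=np.eye(4);W[:3,:3]=Rq(st["orientation"]).as_matrix();W[:3,3]=st["tcp_pos"];T=W@np.array(pic["tool_from_camera"])
    return np.array(T)
def ray(pic,uv,z,st=None):
    T=cam(pic,st);f=pic["color"].shape[0]/2/np.tan(np.radians(pic["fovy"])/2)
    d=T[:3,:3]@np.array([(uv[0]-pic["cx"])/f,(uv[1]-pic["cy"])/f,1]);o=T[:3,3]
    return o+d*(z-o[2])/d[2]
def save(pic,n): cv2.imwrite(n,pic["color"][:,:,::-1])
E
cat > a.py <<'E'
from h import *
Z=dict(mandarin_center=.025,reacher_grip=.05,reacher_mouth=.024,reacher=0,shelf=0,tape_roll=0,mug=0)
ims=[]
for n in ["top","side"]:
    p=read_camera(n);ims.append(p["color"]);T=cam(p);print(n,T[:3,3].round(3))
    for t,z in Z.items():
        for d in tip_of(t,p)[:3]: print(t,np.round(d["point"]),round(d["p"],2),ray(p,d["point"],z).round(3))
cv2.imwrite("pics/a.png",cv2.resize(np.vstack(ims),(448*1,672))[:,:,::-1][:600] if 0 else np.hstack([cv2.resize(i,(400,300)) for i in ims])[:,:,::-1])
cv2.imwrite("pics/top.png",cv2.resize(ims[0],(800,600))[:,:,::-1]);cv2.imwrite("pics/side.png",cv2.resize(ims[1],(800,600))[:,:,::-1])
s=get_state();print(s)
E
python3 a.py
```

```text
top [ 0.369 -0.043  1.158]
mandarin_center [134. 221.] 0.83 [0.522 0.297 0.025]
mandarin_center [207. 168.] 0.68 [0.69  0.121 0.025]
mandarin_center [298. 250.] 0.6 [ 0.495 -0.146  0.025]
reacher_grip [252. 249.] 0.9 [ 0.48  -0.026  0.05 ]
reacher_mouth [192. 233.] 0.63 [0.507 0.138 0.024]
reacher [253. 254.] 0.74 [ 0.473 -0.028  0.   ]
shelf [241. 189.] 0.57 [0.646 0.023 0.   ]
shelf [205. 173.] 0.41 [0.683 0.13  0.   ]
tape_roll [273. 171.] 0.62 [ 0.709 -0.059  0.   ]
mug [368. 264.] 0.63 [ 0.479 -0.339  0.   ]
side [0.324 1.307 0.633]
mandarin_center [252. 260.] 0.77 [0.524 0.306 0.025]
mandarin_center [211. 224.] 0.63 [0.682 0.127 0.025]
mandarin_center [285. 193.] 0.53 [ 0.502 -0.148  0.025]
reacher_grip [286. 200.] 0.64 [ 0.482 -0.027  0.05 ]
reacher_mouth [265. 227.] 0.59 [0.524 0.118 0.024]
reacher [288. 217.] 0.92 [ 0.471 -0.013  0.   ]
shelf [230. 215.] 0.84 [0.655 0.007 0.   ]
tape_roll [217. 208.] 0.58 [ 0.711 -0.037  0.   ]
tape_roll [210. 230.] 0.26 [0.687 0.122 0.   ]
mug [297. 179.] 0.95 [ 0.479 -0.348  0.   ]
{'clock': 0.8, 'joint_pos': array([ 1.05640483e+00,  3.13164269e-01,  4.61491507e-02,  1.30360119e+00,
       -6.62393397e-05,  1.43120461e+00]), 'qvel': array([-2.05998097e-04,  6.44058171e-04,  1.42334160e-03,  1.42465237e-03,
        4.04978032e-06,  1.44854355e-03]), 'tau': array([-2.14376560e-03, -4.80392683e+01,  2.98792362e+01, -1.07101337e-04,
       -3.93943856e-04, -5.89266193e-06]), 'tcp_pos': array([0.21055179, 0.53512771, 0.24236367]), 'orientation': array([6.02747416e-05, 1.86304939e-01, 9.82491965e-01, 7.46003250e-05]), 'wrist_force': array([ 0.02504376, -0.10240938,  0.83367917]), 'ft_torque': array([-0.0308256 , -0.03736314, -0.04090187]), 'grip_force': 0.0, 'finger_gap': 0.08556840524736704}
```

View pics/top.png

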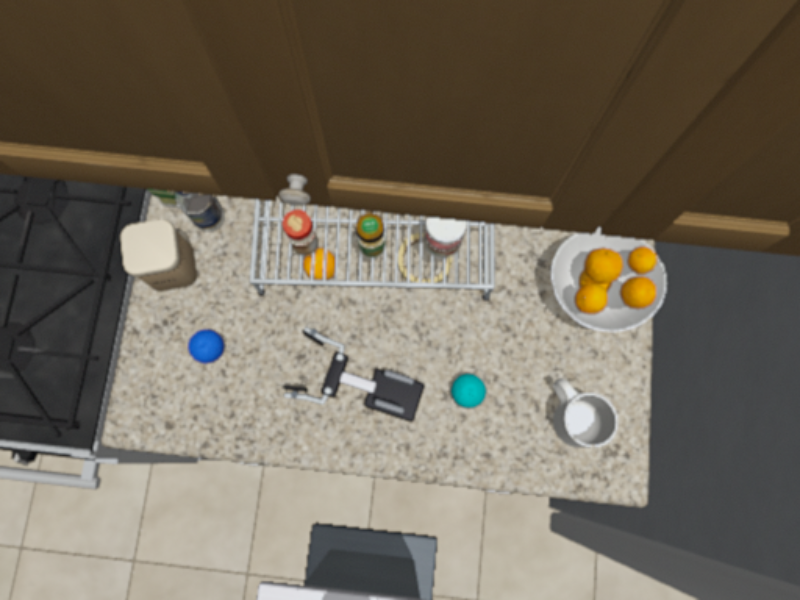

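View pics/side.png

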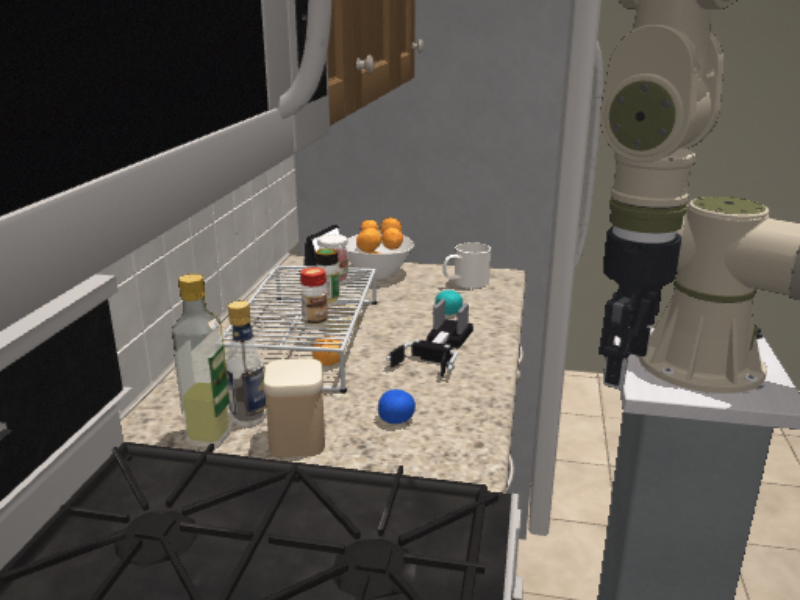

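```bash
cat > b.py <<'E'
from h import *
p=read_camera("top");s=.64
for n,u,z in [("edgeL",(258,285),.08),("edgeR",(488,290),.08),("footL",(261,292),0),("footR",(487,298),0),("backL",(262,208),.08),("blue",(206,346),.02),("turq",(468,391),.02)]: print(n,ray(p,np.array(u)*s,z).round(3))
c=p["color"]
cv2.imwrite("pics/c.png",cv2.resize(c[125:275,150:350],(800,600),interpolation=cv2.INTER_CUBIC)[:,:,::-1])
E
python3 b.py
```

```text
edgeL [0.624 0.217 0.08 ]
edgeR [ 0.658 -0.164  0.08 ]
footL [0.631 0.229 0.   ]
footR [ 0.664 -0.172  0.   ]
backL [0.759 0.232 0.08 ]
blue [0.521 0.304 0.02 ]
turq [ 0.494 -0.151  0.02 ]
```

View pics/c.png

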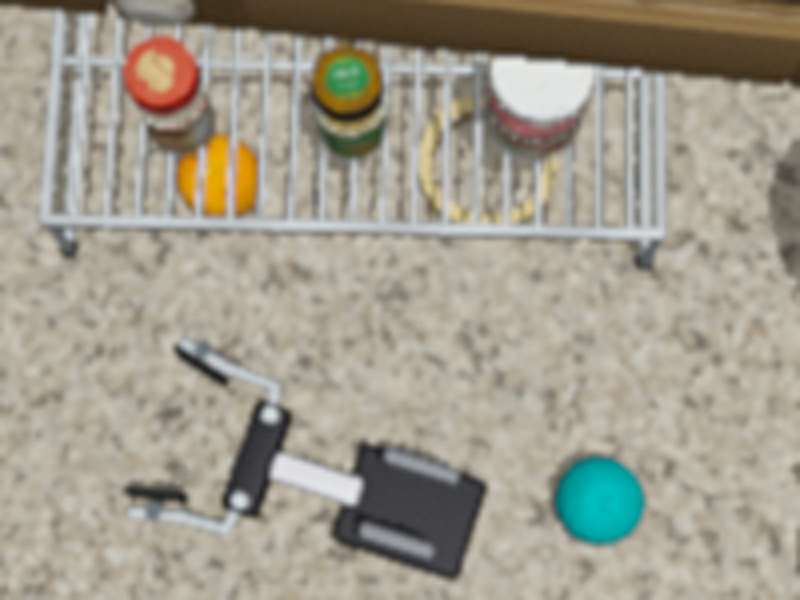

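Top crop: the mandarin is the orange fruit at about (204,169) under the shelf, left of the tape ring (272,165). The look-alikes are blue (132,221), turquoise (300,250) and the bowl fruits (about 380–410,180), and I reject all of them. The reacher's handle is at (252,250) and it heads about 79°.

Call:
{"api": "jog_arm", "payload": {
  "moves": [
    {"slide":[-457,-424,50],"angular":[0,0,-100.5],"fingers":0},
    {"slide":[-457,-424,50],"angular":[0,0,-100.5],"fingers":0},
    {"slide":[-457,-424,50],"angular":[0,0,-100.5],"fingers":0},
    {"slide":[-457,-424,50],"angular":[0,0,-100.5],"fingers":0},
    {"slide":[-457,-424,50],"angular":[0,0,-100.5],"fingers":0},
    {"slide":[-457,-424,50],"angular":[0,0,-100.5],"fingers":0},
    {"slide":[-457,-424,50],"angular":[0,0,-100.5],"fingers":0},
    {"slide":[-457,-424,50],"angular":[0,0,-100.5],"fingers":0},
    {"slide":[-457,-424,50],"angular":[0,0,-100.5],"fingers":0},
    {"slide":[-457,-424,50],"angular":[0,0,-100.5],"fingers":0}
  ]
}}

```text
clock: 1.68
tcp_pos: [0.3704, 0.2054, 0.2134]
orientation: [0.0, -0.355, 0.935, -0.0]
wrist_force: [0.1, -0.2, -0.4]
finger_gap: 0.0853
grip_force: 0.0
```

```bash
cat > st.py <<'E'
from h import *
import sys
def show(s):
    m=Rq(s["orientation"]).as_matrix();print("t",round(s["clock"],2),"tcp",s["tcp_pos"].round(4),"yhead",np.degrees(np.arctan2(m[1,1],m[0,1])).round(2),"F",s["wrist_force"].round(1),"grip",round(s["grip_force"],2),"gap",round(s["finger_gap"],4));return m
def need(s,x,y,z,head):  # tool move to reach world xyz, closing heading deg
    m=show(s);h0=np.degrees(np.arctan2(m[1,1],m[0,1]));print("slide",(1000*m.T@(np.array([x,y,z])-s["tcp_pos"])).round(1),"ang z",-(head-h0))
if __name__=="__main__": need(get_state(),*map(float,sys.argv[1:5]))
E
python3 st.py .48 -.027 .19 169
```

```text
t 1.68 tcp [0.3704 0.2054 0.2134] yhead 131.64 F [ 0.1 -0.2 -0.4] grip 0.0 gap 0.0853
slide [  72.6 -246.5   23.4] ang z -37.363405314285416
```

Call:
{"api": "jog_arm", "payload": {
  "moves": [
    {"slide":[72,-246,23],"angular":[0,0,-37.4]},
    {"slide":[72,-246,23],"angular":[0,0,-37.4]},
    {"slide":[72,-246,23],"angular":[0,0,-37.4]},
    {"slide":[72,-246,23],"angular":[0,0,-37.4]},
    {"slide":[72,-246,23],"angular":[0,0,-37.4]},
    {"slide":[72,-246,23],"angular":[0,0,-37.4]},
    {"slide":[72,-246,23],"angular":[0,0,-37.4]},
    {"slide":[72,-246,23],"angular":[0,0,-37.4]},
    {"slide":[72,-246,23],"angular":[0,0,-37.4]}
  ]
}}

```text
schema error: expected keys fingers, slide, angular
```

```bash
cat > w.py <<'E'
from st import *
s=get_state();m=show(s);p=read_camera("wrist")
for t,z in [("reacher_grip",.05),("reacher_mouth",.024),("reacher",0),("mandarin_center",.025)]:
    for d in tip_of(t,p)[:2]: print(t,np.round(d["point"]),round(d["p"],2),ray(p,d["point"],z,s).round(4))
cv2.imwrite("pics/w1.png",cv2.resize(p["color"],(800,600))[:,:,::-1])
E
python3 w.py
```

```text
t 1.68 tcp [0.3704 0.2054 0.2134] yhead 131.64 F [ 0.1 -0.2 -0.4] grip 0.0 gap 0.0853
reacher [31. 98.] 0.62 [ 0.4758 -0.0254  0.    ]
mandarin_center [237. 311.] 0.85 [0.5183 0.3045 0.025 ]
mandarin_center [ 41. 318.] 0.73 [0.6881 0.1302 0.025 ]
```

View pics/w1.png

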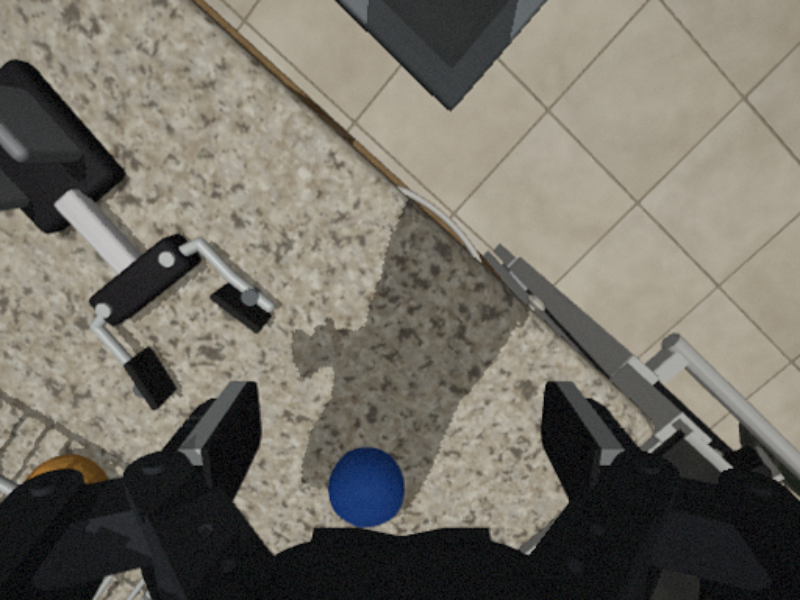

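The move was refused because every row needs a "fingers" key. The picture, taken halfway, shows the reacher's jaws at (150,378) and (240,305) and the blue ball at (366,487). Repeating the move.

Call:
{"api": "jog_arm", "payload": {
  "moves": [
    {"slide":[72,-246,23],"angular":[0,0,-37.4],"fingers":0},
    {"slide":[72,-246,23],"angular":[0,0,-37.4],"fingers":0},
    {"slide":[72,-246,23],"angular":[0,0,-37.4],"fingers":0},
    {"slide":[72,-246,23],"angular":[0,0,-37.4],"fingers":0},
    {"slide":[72,-246,23],"angular":[0,0,-37.4],"fingers":0},
    {"slide":[72,-246,23],"angular":[0,0,-37.4],"fingers":0},
    {"slide":[72,-246,23],"angular":[0,0,-37.4],"fingers":0},
    {"slide":[72,-246,23],"angular":[0,0,-37.4],"fingers":0},
    {"slide":[72,-246,23],"angular":[0,0,-37.4],"fingers":0}
  ]
}}

```text
clock: 2.68
tcp_pos: [0.4793, -0.0258, 0.1898]
orientation: [0.0, -0.633, 0.774, 0.0]
wrist_force: [-0.3, -0.3, 0.3]
finger_gap: 0.0854
grip_force: 0.0
```

```bash
sed -i s/w1.png/w2.png/ w.py; python3 w.py
```

```text
t 2.68 tcp [ 0.4793 -0.0258  0.1898] yhead 168.6 F [-0.3 -0.3  0.3] grip 0.0 gap 0.0854
reacher_grip [262. 180.] 0.74 [ 0.4733 -0.0279  0.05  ]
reacher [263. 169.] 0.62 [ 0.4713 -0.0263  0.    ]
mandarin_center [212.  46.] 0.71 [ 0.4938 -0.1497  0.025 ]
```

View pics/w2.png

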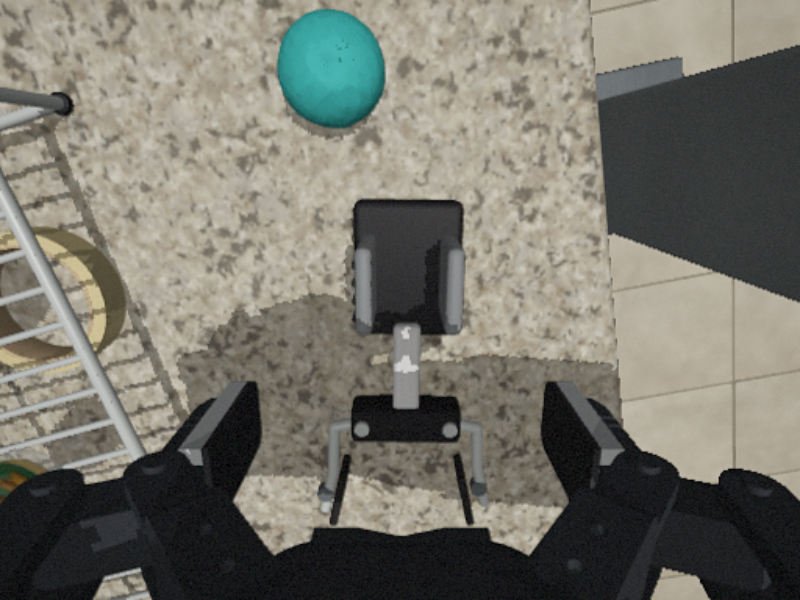

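Handle centred at (409,287), aligned with the fingers, and the jaws point to the bottom of the picture. Descending.

Call:
{"api": "jog_arm", "payload": {
  "moves": [
    {"slide":[2,3,40],"angular":[0,0,0],"fingers":0},
    {"slide":[2,3,80],"angular":[0,0,0],"fingers":0},
    {"slide":[2,3,110],"angular":[0,0,0],"fingers":0},
    {"slide":[2,3,135],"angular":[0,0,0],"fingers":0.1},
    {"slide":[2,3,148],"angular":[0,0,0],"fingers":0.18},
    {"slide":[2,3,148],"angular":[0,0,0],"fingers":0.22},
    {"slide":[2,3,148],"angular":[0,0,0],"fingers":0.22}
  ],
  "squeeze": 20
}}

```text
clock: 3.52
tcp_pos: [0.4744, -0.0255, 0.0421]
orientation: [-0.0, -0.635, 0.773, 0.001]
wrist_force: [-0.1, 0.3, 0.7]
finger_gap: 0.0665
grip_force: 0.0
```

Call:
{"api": "jog_arm", "payload": {
  "moves": [
    {"slide":[0,0,0],"angular":[0,0,0],"fingers":0.27},
    {"slide":[0,0,0],"angular":[0,0,0],"fingers":0.3},
    {"slide":[0,0,0],"angular":[0,0,0],"fingers":0.3}
  ]
}}

```text
clock: 3.77
tcp_pos: [0.4758, -0.0263, 0.0436]
orientation: [0.001, -0.635, 0.773, -0.001]
wrist_force: [-2.2, 2.9, 6.6]
finger_gap: 0.0596
grip_force: 4.6
```

Call:
{"api": "jog_arm", "payload": {
  "moves": [
    {"slide":[-4,10,-2],"angular":[0,0,0],"fingers":0.3},
    {"slide":[-11,26,-2],"angular":[0,0,0],"fingers":0.3},
    {"slide":[-19,46,-2],"angular":[0,0,0],"fingers":0.3},
    {"slide":[-26,64,-2],"angular":[0,0,0],"fingers":0.3},
    {"slide":[-32,78,-2],"angular":[0,0,0],"fingers":0.3},
    {"slide":[-32,78,-2],"angular":[0,0,8],"fingers":0.3}
  ]
}}

```text
clock: 4.27
tcp_pos: [0.4003, 0.0217, 0.044]
orientation: [-0.001, -0.585, 0.811, 0.002]
wrist_force: [-2.4, 1.7, -0.0]
finger_gap: 0.0595
grip_force: 4.8
```

```bash
python3 st.py .408 .097 .044 95
```

```text
t 4.27 tcp [0.4003 0.0217 0.044 ] yhead 161.62 F [-2.4  1.7 -0. ] grip 4.75 gap 0.0595
slide [-73.9  16.5   0.1] ang z 66.61734544566309
```

Call:
{"api": "jog_arm", "payload": {
  "moves": [
    {"slide":[-5,1,0],"angular":[0,0,5],"fingers":0.3},
    {"slide":[-12,3,0],"angular":[0,0,11],"fingers":0.3},
    {"slide":[-20,4,0],"angular":[0,0,18],"fingers":0.3},
    {"slide":[-28,6,0],"angular":[0,0,25],"fingers":0.3},
    {"slide":[-36,8,0],"angular":[0,0,32],"fingers":0.3},
    {"slide":[-44,10,0],"angular":[0,0,39],"fingers":0.3},
    {"slide":[-52,12,0],"angular":[0,0,46],"fingers":0.3},
    {"slide":[-60,14,0],"angular":[0,0,53],"fingers":0.3},
    {"slide":[-68,15,0],"angular":[0,0,60],"fingers":0.3},
    {"slide":[-74,16,0],"angular":[0,0,66],"fingers":0.3}
  ]
}}

```text
clock: 5.1
tcp_pos: [0.4122, 0.096, 0.0444]
orientation: [-0.0, -0.046, 0.999, 0.0]
wrist_force: [-0.0, 1.3, -2.2]
finger_gap: 0.0599
grip_force: 4.0
```

```bash
cat > c.py <<'E'
from st import *
import sys
s=get_state();show(s);ims=[]
p=read_camera("top")
for t,z in [("reacher_grip",.05),("reacher_mouth",.024),("mandarin_center",.025)]:
    for d in tip_of(t,p)[:3]: print(t,np.round(d["point"]),round(d["p"],2),ray(p,d["point"],z).round(4))
a=cv2.resize(p["color"][145:265,140:300],(800,600),interpolation=cv2.INTER_CUBIC)
cv2.imwrite("pics/"+sys.argv[1]+".png",a[:,:,::-1])
E
python3 c.py d
```

```text
t 5.1 tcp [0.4122 0.096  0.0444] yhead 95.27 F [-0.   1.3 -2.2] grip 4.02 gap 0.0599
reacher_grip [204. 270.] 0.74 [0.4143 0.0915 0.05  ]
reacher_grip [205. 175.] 0.33 [0.6629 0.1206 0.05  ]
reacher_mouth [194. 158.] 0.67 [0.7155 0.1636 0.024 ]
reacher_mouth [283. 156.] 0.34 [ 0.7497 -0.0828  0.024 ]
mandarin_center [131. 221.] 0.95 [0.5208 0.3058 0.025 ]
mandarin_center [296. 252.] 0.9 [ 0.4888 -0.1422  0.025 ]
mandarin_center [206. 170.] 0.5 [0.6847 0.1247 0.025 ]
```

View pics/d.png

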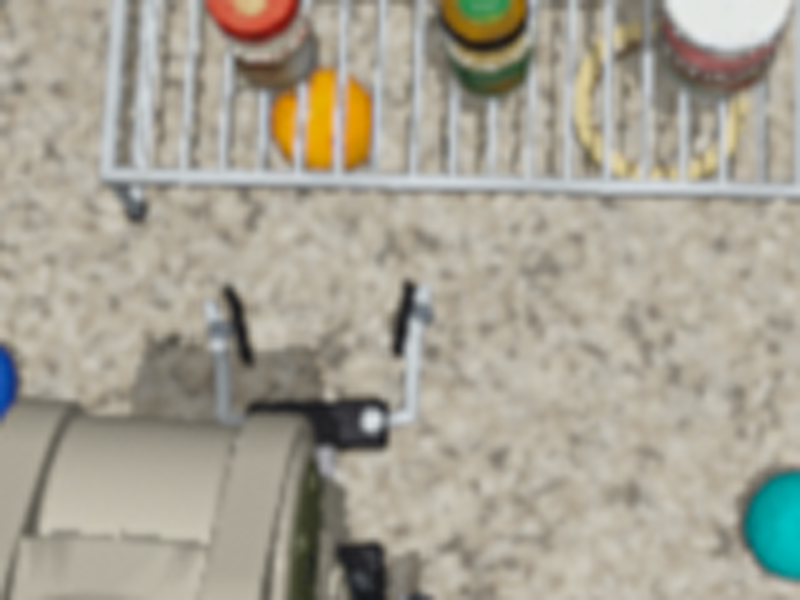

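Crop: pads at (240,325) and (405,320), mandarin at (323,119). The heading is along the shelf's depth. Computing the offsets.

```bash
cat > d.py <<'E'
from h import *
p=read_camera("top")
def P(u,v,z): return ray(p,(140+u/5,145+v/5),z)[:2]
h=np.radians(5.3);ex=np.array([np.cos(h),np.sin(h)]);ey=np.array([-ex[1],ex[0]])
o=np.array([.4122,.096])
for n,a in [("Lfront",(230,290,.04)),("Lback",(248,358,.04)),("Rfront",(409,285,.04)),("Rback",(399,352,.04)),("mand",(323,119,.03)),("mandL",(272,119,.025)),("mandR",(374,119,.025)),("mfront",(323,170,.012)),("edge",(323,180,.08))]:
    w=P(*a);r=w-o;print(n,w.round(4),"reacher frame",(r@ex).round(4),(r@ey).round(4))
E
python3 d.py
```

```text
Lfront [0.5837 0.1629] reacher frame 0.177 0.0507
Lback [0.5483 0.1481] reacher frame 0.1403 0.0393
Rfront [0.5969 0.0683] reacher frame 0.1813 -0.0446
Rback [0.5603 0.069 ] reacher frame 0.1449 -0.0405
mand [0.686  0.1279] reacher frame 0.2756 0.0064
mandL [0.6844 0.1565] reacher frame 0.2766 0.0351
mandR [0.6905 0.1007] reacher frame 0.2776 -0.021
mfront [0.662  0.1266] reacher frame 0.2515 0.0074
edge [0.6392 0.1158] reacher frame 0.2279 -0.0012
```

Call:
{"api": "jog_arm", "payload": {
  "moves": [
    {"slide":[-6,3,0],"angular":[0,0,0],"fingers":0.3},
    {"slide":[-18,6,0],"angular":[0,0,0],"fingers":0.3},
    {"slide":[-32,6,0],"angular":[0,0,0],"fingers":0.3},
    {"slide":[-46,6,0],"angular":[0,0,0],"fingers":0.3},
    {"slide":[-60,6,0],"angular":[0,0,0],"fingers":0.3},
    {"slide":[-74,6,0],"angular":[0,0,0],"fingers":0.3},
    {"slide":[-88,6,0],"angular":[0,0,0],"fingers":0.3},
    {"slide":[-100,6,0],"angular":[0,0,0],"fingers":0.3},
    {"slide":[-109,6,0],"angular":[0,0,0],"fingers":0.3},
    {"slide":[-113,6,0],"angular":[0,0,0],"fingers":0.3}
  ]
}}

```text
clock: 6.18
tcp_pos: [0.5264, 0.112, 0.0441]
orientation: [0.0, -0.049, 0.999, -0.0]
wrist_force: [-1.0, -0.3, -0.1]
finger_gap: 0.0599
grip_force: 3.5
```

```bash
python3 c.py e
```

```text
t 6.18 tcp [0.5264 0.112  0.0441] yhead 95.58 F [-1.  -0.3 -0.1] grip 3.51 gap 0.0599
reacher_grip [205. 222.] 0.57 [0.5377 0.1047 0.05  ]
mandarin_center [205. 170.] 0.6 [0.6843 0.1279 0.025 ]
mandarin_center [134. 221.] 0.58 [0.5226 0.2969 0.025 ]
mandarin_center [299. 251.] 0.58 [ 0.4921 -0.149   0.025 ]
```

View pics/e.png

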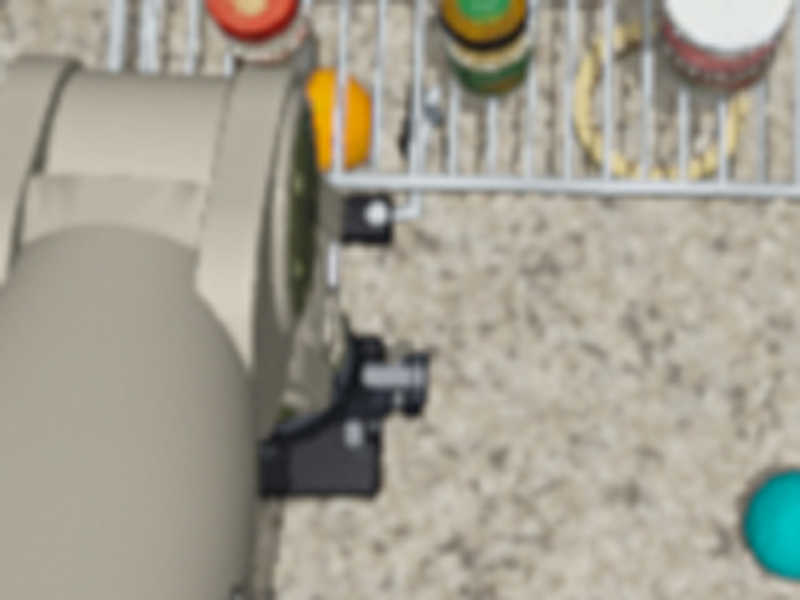

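Right pad is at (407,130) and the fruit is undisturbed at (323,119), so there are similar gaps on both sides. Squeezing in stages with sideways compensation.

Call:
{"api": "jog_arm", "payload": {
  "moves": [
    {"slide":[0,1,0],"angular":[0,0,0],"fingers":0.32},
    {"slide":[0,2,0],"angular":[0,0,0],"fingers":0.34},
    {"slide":[0,3,0],"angular":[0,0,0],"fingers":0.36},
    {"slide":[0,4,0],"angular":[0,0,0],"fingers":0.38},
    {"slide":[0,4,0],"angular":[0,0,0],"fingers":0.39},
    {"slide":[0,4,0],"angular":[0,0,0],"fingers":0.39}
  ]
}}

```text
clock: 6.88
tcp_pos: [0.5245, 0.1162, 0.0448]
orientation: [0.0, -0.049, 0.999, -0.0]
wrist_force: [-2.2, 0.0, 6.3]
finger_gap: 0.0523
grip_force: 3.8
```

Call:
{"api": "jog_arm", "payload": {
  "moves": [
    {"slide":[0,0,-1],"angular":[0,0,0],"fingers":0.4},
    {"slide":[0,1,-2],"angular":[0,0,0],"fingers":0.41},
    {"slide":[0,1,-2],"angular":[0,0,0],"fingers":0.42},
    {"slide":[0,2,-2],"angular":[0,0,0],"fingers":0.43},
    {"slide":[0,2,-2],"angular":[0,0,0],"fingers":0.43}
  ]
}}

```text
clock: 7.3
tcp_pos: [0.524, 0.1181, 0.0459]
orientation: [-0.0, -0.049, 0.999, -0.0]
wrist_force: [-1.2, -0.4, -1.8]
finger_gap: 0.0485
grip_force: 4.0
```

Call:
{"api": "jog_arm", "payload": {
  "moves": [
    {"slide":[0,0,0],"angular":[0,0,0],"fingers":0.44},
    {"slide":[0,1,-1],"angular":[0,0,0],"fingers":0.45},
    {"slide":[0,1,-1],"angular":[0,0,0],"fingers":0.45}
  ]
}}

```text
clock: 7.55
tcp_pos: [0.5241, 0.1191, 0.0471]
orientation: [-0.0, -0.049, 0.999, -0.0]
wrist_force: [-0.7, -0.9, -2.5]
finger_gap: 0.047
grip_force: 4.1
```

Call:
{"api": "jog_arm", "payload": {
  "moves": [
    {"slide":[0,0,0],"angular":[0,0,0],"fingers":0.46},
    {"slide":[0,1,0],"angular":[0,0,0],"fingers":0.47},
    {"slide":[0,1,0],"angular":[0,0,0],"fingers":0.47}
  ]
}}

```text
clock: 7.8
tcp_pos: [0.5242, 0.1201, 0.0472]
orientation: [0.0, -0.049, 0.999, -0.0]
wrist_force: [-0.3, 0.5, -1.4]
finger_gap: 0.0453
grip_force: 4.3
```

Call:
{"api": "jog_arm", "payload": {
  "moves": [
    {"slide":[0,0,0],"angular":[0,0,0],"fingers":0.48},
    {"slide":[0,1,-1],"angular":[0,0,0],"fingers":0.485},
    {"slide":[0,1,-1],"angular":[0,0,0],"fingers":0.485}
  ]
}}

```text
clock: 8.05
tcp_pos: [0.5242, 0.1211, 0.0483]
orientation: [0.0, -0.049, 0.999, -0.0]
wrist_force: [0.1, -0.6, -1.8]
finger_gap: 0.044
grip_force: 4.4
```

Call:
{"api": "jog_arm", "payload": {
  "moves": [
    {"slide":[0,0,0],"angular":[0,0,0],"fingers":0.495},
    {"slide":[0,0.5,0],"angular":[0,0,0],"fingers":0.495},
    {"slide":[0,0.5,0],"angular":[0,0,0],"fingers":0.5},
    {"slide":[0,0.5,0],"angular":[0,0,0],"fingers":0.5}
  ]
}}

```text
clock: 8.38
tcp_pos: [0.5241, 0.1216, 0.0483]
orientation: [0.0, -0.049, 0.999, 0.0]
wrist_force: [-1.1, 0.4, -0.5]
finger_gap: 0.0425
grip_force: 5.0
```

```bash
python3 c.py f; python3 -c "
import sys;sys.path.insert(0,'.')
from h import *
p=read_camera('side')
print([(d['point'],ray(p,d['point'],.025)) for d in tip_of('mandarin_center',p)])
c=p['color'][190:265,170:270];a=cv2.imread('pics/f.png')[0:300,200:500]
cv2.imwrite('pics/g.png',np.hstack([cv2.resize(c,(480,360))[:,:,::-1],cv2.resize(a,(320,360))]))"
```

```text
t 8.38 tcp [0.5241 0.1216 0.0483] yhead 95.58 F [-1.1  0.4 -0.5] grip 5.05 gap 0.0425
reacher_grip [202. 222.] 0.69 [0.5347 0.1119 0.05  ]
mandarin_center [298. 251.] 0.92 [ 0.4908 -0.1468  0.025 ]
mandarin_center [207. 169.] 0.79 [0.6881 0.1223 0.025 ]
[([253.6, 261.9], array([0.51850787, 0.31560192, 0.025     ])), ([285.5, 196.4], array([ 0.49473993, -0.11596886,  0.025     ])), ([211.8, 224.3], array([0.6790504 , 0.13212012, 0.025     ]))]
```

View pics/g.png

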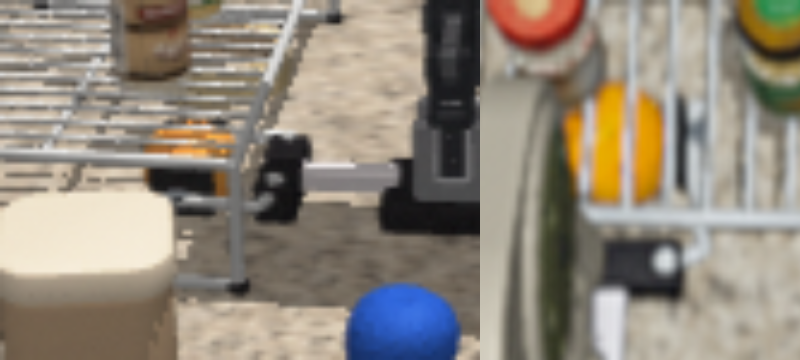

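Left: the pad lies alongside the fruit. Right crop: the fruit is at (620,143) and the right pad at (685,140), leaving a small gap on the right. Continuing in small steps, shifting slightly left.

Call:
{"api": "jog_arm", "payload": {
  "moves": [
    {"slide":[0,1,0],"angular":[0,0,0],"fingers":0.5},
    {"slide":[0,2,0],"angular":[0,0,0],"fingers":0.505},
    {"slide":[0,2,0],"angular":[0,0,0],"fingers":0.51},
    {"slide":[0,2,0],"angular":[0,0,0],"fingers":0.51}
  ]
}}

```text
clock: 9.02
tcp_pos: [0.5239, 0.1233, 0.0482]
orientation: [0.0, -0.048, 0.999, -0.0]
wrist_force: [-0.3, -1.5, -1.4]
finger_gap: 0.0417
grip_force: 5.6
```

Call:
{"api": "jog_arm", "payload": {
  "moves": [
    {"slide":[0,0.5,0],"angular":[0,0,0],"fingers":0.515},
    {"slide":[0,0.5,0],"angular":[0,0,0],"fingers":0.52},
    {"slide":[0,0.5,0],"angular":[0,0,0],"fingers":0.52}
  ]
}}

```text
clock: 9.27
tcp_pos: [0.5238, 0.1239, 0.0482]
orientation: [0.0, -0.049, 0.999, -0.0]
wrist_force: [0.0, -1.9, -1.0]
finger_gap: 0.0409
grip_force: 7.6
```

Call:
{"api": "jog_arm", "payload": {
  "moves": [
    {"slide":[0,0,0],"angular":[0,0,0],"fingers":0.524},
    {"slide":[0,0,0],"angular":[0,0,0],"fingers":0.525},
    {"slide":[0,0,0],"angular":[0,0,0],"fingers":0.525},
    {"slide":[0,0,0],"angular":[0,0,0],"fingers":0.525},
    {"slide":[0,0,0],"angular":[0,0,0],"fingers":0.525}
  ]
}}

```text
clock: 9.68
tcp_pos: [0.5238, 0.1241, 0.0482]
orientation: [0.0, -0.049, 0.999, 0.0]
wrist_force: [-0.3, -1.3, -0.4]
finger_gap: 0.0407
grip_force: 8.7
```

Call:
{"api": "jog_arm", "payload": {
  "moves": [
    {"slide":[1,0,0],"angular":[0,0,0],"fingers":0.525},
    {"slide":[3,0,0],"angular":[0,0,0],"fingers":0.525},
    {"slide":[6,0,0],"angular":[0,0,0],"fingers":0.525},
    {"slide":[10,0,0],"angular":[0,0,0],"fingers":0.525},
    {"slide":[14,0,0],"angular":[0,0,0],"fingers":0.525},
    {"slide":[18,0,0],"angular":[0,0,0],"fingers":0.525},
    {"slide":[22,0,0],"angular":[0,0,0],"fingers":0.525},
    {"slide":[26,0,0],"angular":[0,0,0],"fingers":0.525},
    {"slide":[29,0,0],"angular":[0,0,0],"fingers":0.525},
    {"slide":[30,0,0],"angular":[0,0,0],"fingers":0.525}
  ]
}}

```text
clock: 10.52
tcp_pos: [0.4933, 0.1211, 0.0483]
orientation: [-0.0, -0.049, 0.999, 0.0]
wrist_force: [1.5, -0.7, -1.0]
finger_gap: 0.0407
grip_force: 9.4
```

```bash
python3 c.py i
```

```text
t 10.52 tcp [0.4933 0.1211 0.0483] yhead 95.58 F [ 1.5 -0.7 -1. ] grip 9.37 gap 0.0407
reacher_grip [199. 235.] 0.87 [0.5006 0.1146 0.05  ]
reacher_mouth [202. 178.] 0.96 [0.6622 0.1333 0.024 ]
mandarin_center [205. 178.] 0.75 [0.6613 0.124  0.025 ]
mandarin_center [297. 252.] 0.57 [ 0.4877 -0.1444  0.025 ]
```

Call:
{"api": "jog_arm", "payload": {
  "moves": [
    {"slide":[2,0,0],"angular":[0,0,0],"fingers":0.524},
    {"slide":[6,0,0],"angular":[0,0,0],"fingers":0.524},
    {"slide":[11,0,0],"angular":[0,0,0],"fingers":0.524},
    {"slide":[16,0,0],"angular":[0,0,0],"fingers":0.524},
    {"slide":[21,0,0],"angular":[0,0,0],"fingers":0.524},
    {"slide":[26,0,0],"angular":[0,0,0],"fingers":0.524},
    {"slide":[31,0,0],"angular":[0,0,0],"fingers":0.524},
    {"slide":[36,0,0],"angular":[0,0,0],"fingers":0.524},
    {"slide":[39,0,0],"angular":[0,0,0],"fingers":0.524},
    {"slide":[40,0,0],"angular":[0,0,0],"fingers":0.524}
  ]
}}

```text
clock: 11.55
tcp_pos: [0.4534, 0.1173, 0.0482]
orientation: [-0.0, -0.049, 0.999, 0.0]
wrist_force: [1.4, 0.1, -1.8]
finger_gap: 0.041
grip_force: 9.3
```

Call:
{"api": "jog_arm", "payload": {
  "moves": [
    {"slide":[2,0,0],"angular":[0,0,0],"fingers":0.524},
    {"slide":[6,0,0],"angular":[0,0,0],"fingers":0.524},
    {"slide":[11,0,0],"angular":[0,0,0],"fingers":0.524},
    {"slide":[16,0,0],"angular":[0,0,0],"fingers":0.524},
    {"slide":[22,0,0],"angular":[0,0,0],"fingers":0.524},
    {"slide":[28,0,0],"angular":[0,0,0],"fingers":0.524},
    {"slide":[34,0,0],"angular":[0,0,0],"fingers":0.524},
    {"slide":[39,0,0],"angular":[0,0,0],"fingers":0.524},
    {"slide":[43,0,0],"angular":[0,0,0],"fingers":0.524},
    {"slide":[44,0,0],"angular":[0,0,0],"fingers":0.524}
  ]
}}

```text
clock: 12.38
tcp_pos: [0.4094, 0.113, 0.0482]
orientation: [-0.0, -0.049, 0.999, 0.0]
wrist_force: [1.2, -0.2, -1.2]
finger_gap: 0.0412
grip_force: 9.4
```

Call:
{"api": "jog_arm", "payload": {
  "moves": [
    {"slide":[0,0,0],"angular":[0,0,0],"fingers":0.524},
    {"slide":[0,0,0],"angular":[0,0,0],"fingers":0.524},
    {"slide":[0,0,0],"angular":[0,0,0],"fingers":0.524}
  ]
}}

```text
clock: 12.63
tcp_pos: [0.4094, 0.1131, 0.048]
orientation: [-0.001, -0.049, 0.999, 0.0]
wrist_force: [-3.3, 0.8, 0.8]
finger_gap: 0.0402
grip_force: 9.7
```

```bash
python3 c.py j
```

```text
t 12.63 tcp [0.4094 0.1131 0.048 ] yhead 95.58 F [-3.3  0.8  0.8] grip 9.74 gap 0.0402
reacher_grip [199. 266.] 0.92 [0.4228 0.1043 0.05  ]
reacher_grip [271. 170.] 0.72 [ 0.6974 -0.0525  0.05  ]
reacher_mouth [199. 211.] 0.92 [0.5687 0.1287 0.024 ]
mandarin_center [131. 222.] 0.9 [0.5191 0.3044 0.025 ]
mandarin_center [204. 210.] 0.77 [0.5714 0.1153 0.025 ]
mandarin_center [296. 252.] 0.64 [ 0.4882 -0.142   0.025 ]
```

View pics/j.png

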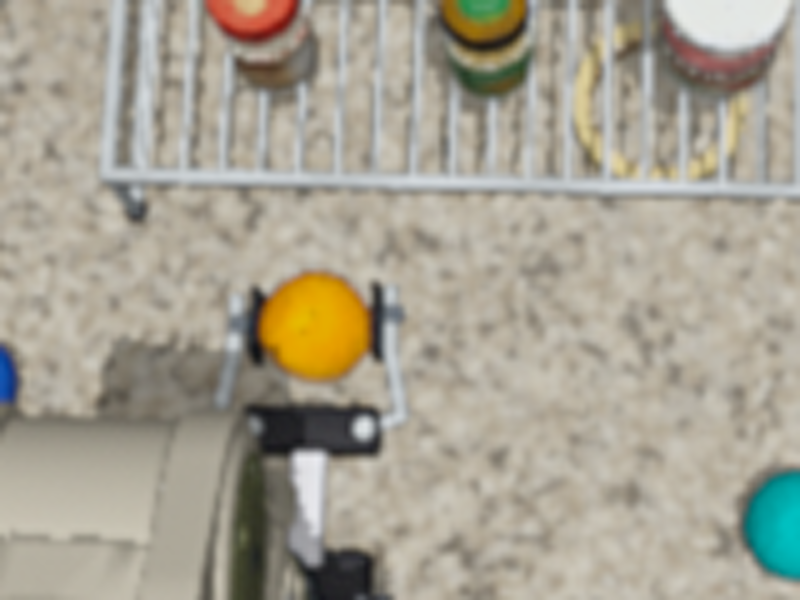

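The mandarin at (316,326) sits between the pads, well in front of the shelf edge (row about 182). Releasing slowly.

Call:
{"api": "jog_arm", "payload": {
  "moves": [
    {"slide":[0,0,0],"angular":[0,0,0],"fingers":0.515},
    {"slide":[0,0,0],"angular":[0,0,0],"fingers":0.505},
    {"slide":[0,-1,0],"angular":[0,0,0],"fingers":0.49},
    {"slide":[0,-2,1],"angular":[0,0,0],"fingers":0.465},
    {"slide":[0,-3,1],"angular":[0,0,0],"fingers":0.44},
    {"slide":[0,-4,2],"angular":[0,0,0],"fingers":0.415},
    {"slide":[0,-5,2],"angular":[0,0,0],"fingers":0.39},
    {"slide":[0,-6,3],"angular":[0,0,0],"fingers":0.365},
    {"slide":[0,-7,3],"angular":[0,0,0],"fingers":0.34},
    {"slide":[0,-8,3],"angular":[0,0,0],"fingers":0.315}
  ]
}}

```text
clock: 13.67
tcp_pos: [0.4112, 0.105, 0.0452]
orientation: [0.0, -0.049, 0.999, 0.0]
wrist_force: [0.6, 0.4, -2.4]
finger_gap: 0.0586
grip_force: 4.0
```

Call:
{"api": "jog_arm", "payload": {
  "moves": [
    {"slide":[0,-0.5,0],"angular":[0,0,0],"fingers":0.29},
    {"slide":[0,-0.5,0],"angular":[0,0,0],"fingers":0.24},
    {"slide":[0,-0.5,0],"angular":[0,0,0],"fingers":0.16},
    {"slide":[0,-0.5,0],"angular":[0,0,0],"fingers":0.1},
    {"slide":[0,-0.5,0],"angular":[0,0,0],"fingers":0.1}
  ]
}}

```text
clock: 14.08
tcp_pos: [0.4113, 0.1046, 0.0453]
orientation: [0.0, -0.049, 0.999, 0.0]
wrist_force: [-0.8, -0.0, 0.1]
finger_gap: 0.0769
grip_force: 0.0
```

Call:
{"api": "jog_arm", "payload": {
  "moves": [
    {"slide":[0,0,-10],"angular":[0,0,0],"fingers":0.1},
    {"slide":[0,0,-30],"angular":[0,0,0],"fingers":0.1},
    {"slide":[0,0,-60],"angular":[0,0,0],"fingers":0.1},
    {"slide":[0,0,-95],"angular":[0,0,0],"fingers":0.1},
    {"slide":[0,0,-130],"angular":[0,0,0],"fingers":0.1},
    {"slide":[0,0,-150],"angular":[0,0,0],"fingers":0.1},
    {"slide":[0,0,-150],"angular":[0,0,0],"fingers":0.1},
    {"slide":[0,0,-150],"angular":[0,0,0],"fingers":0.1}
  ]
}}

```text
clock: 14.75
tcp_pos: [0.4122, 0.1046, 0.1964]
orientation: [0.002, -0.049, 0.999, 0.0]
wrist_force: [0.9, -0.7, -0.2]
finger_gap: 0.0768
grip_force: 0.0
```

```bash
sed -i s/w2.png/w3.png/ w.py; python3 w.py; python3 c.py k
```

```text
t 14.75 tcp [0.4122 0.1046 0.1964] yhead 95.58 F [ 0.9 -0.7 -0.2] grip 0.0 gap 0.0768
reacher_grip [259. 179.] 0.88 [0.4101 0.107  0.05  ]
reacher [260. 168.] 0.72 [0.4109 0.108  0.    ]
reacher [254. 309.] 0.43 [0.5926 0.1186 0.    ]
mandarin_center [  9. 225.] 0.95 [ 0.493 -0.153  0.025]
mandarin_center [256. 312.] 0.88 [0.5766 0.1201 0.025 ]
t 15.0 tcp [0.4101 0.1045 0.1938] yhead 95.57 F [-0.1  0.8  0.5] grip 0.0 gap 0.077
reacher_grip [198. 268.] 0.83 [0.4167 0.1071 0.05  ]
mandarin_center [297. 249.] 0.92 [ 0.4951 -0.1424  0.025 ]
mandarin_center [203. 213.] 0.81 [0.564  0.1151 0.025 ]
mandarin_center [195. 159.] 0.59 [0.7136 0.1595 0.025 ]
```

View pics/w3.png

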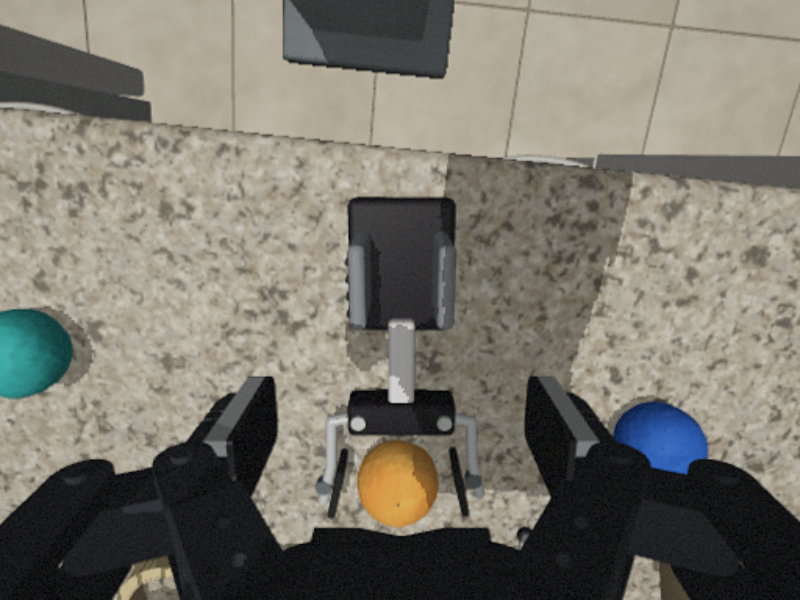

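The mandarin at (398,483) lies loose between the open jaws, with the reacher flat and the arm clear. Handing in.

```bash
python3 -c "
from workcell import *
print(hand_in())"
```

```text
the job is handed in; nothing more can be done
None
```

The mandarin lies loose on the worktop about 65 to 70 mm in front of the shelf's front edge, with the reacher flat around it and its jaws open; I handed the job in at about 15 s, and the call returned no verdict.

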